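# Response check of a laboratory balance with a fingertip

### The job

Do the quick response check of the laboratory balance with the fingertips: press the wide bar key on the balance, then push down its round steel pan, then press the large round key on the small data logger beside it. Press each one gently but well down, and let it spring back up before going to the next. Pick nothing up, keep the logger where it lies, do not press the other two keys, and leave the weight, bottle, beaker and jar alone.

Things in the scene. Friction and masses are not known exactly. Their poses are not given: they have to be found in the camera images.
- balance: White bench balance, 270 (x) x 200 (y) mm, flat deck 50 mm above the bench, fixed to the bench. Origin: centre of its underside; x points to its rear, away from the robot, y to its left. On the front part of the deck stand a wide bar key (left), a display flush with the deck (middle) and a small round key (right); the round steel pan is behind them. Pressing anything on it with over 20 N is too hard.
- zero_key (a joint): The balance's wide bar key, grey plastic, 16 (x) x 36 (y) mm, standing 10 mm above the deck, top 60 mm above the bench. Spring key, travel 6 mm straight down, about 1.5 N to start and 7.5 N at the stop. Joint value: 0 at rest, grows as it goes down (m); it registers past 3 mm.
- zero_key_top (a point): Centre of the bar key's top face, 95 mm in front of the balance's origin and 60 mm to its left; moves with the key, axes as the balance.
- pan (a joint): The balance's round steel pan, 120 mm across, 4 mm thick, on a stem, top 75 mm above the bench. Spring loaded, goes straight down 8 mm without tipping, about 1.7 N to start and 7.7 N at the stop. Joint value: 0 at rest, grows as it goes down (m); it registers past 3 mm.
- pan_center (a point): Centre of the pan's top face, 45 mm behind the balance's origin; moves with the pan, axes as the balance.
- power_key (a joint): The balance's small round key, grey plastic, 18 mm across, standing 10 mm above the deck, 95 mm in front of and 60 mm to the right of the balance's origin. Travel 6 mm. Joint value: 0 at rest, grows as it goes down (m). Not to be pressed.
- logger: Small white data logger lying loose on the bench, 130 (x) x 78 (y) x 34 mm, about 0.45 kg. Origin: centre of its underside; x points to its far end, away from the robot. On its flat top: a large round key at the far end, a display in the middle, a small square key at the near end. Pressing it with over 20 N is too hard.
- record_key (a joint): The logger's large round key, grey plastic, 26 mm across, standing 10 mm above the logger's top, 44 mm above the bench. Spring key, travel 6 mm straight down, about 1.5 N to start and 7.5 N at the stop. Joint value: 0 at rest, grows as it goes down (m); it registers past 3 mm.
- record_key_top (a point): Centre of the large round key's top face, 38 mm along the logger's x from its origin; moves with the key, axes as the logger.
- menu_key (a joint): The logger's small square key, grey plastic, 14 x 14 mm, standing 10 mm above the logger's top, 38 mm from its origin towards the near end. Travel 6 mm. Joint value: 0 at rest, grows as it goes down (m). Not to be pressed.
- weight: Steel check weight with a knob, 38 mm across, 54 mm high, loose, to one side of the work; origin: centre of its underside.
- bottle: Clear plastic bottle with a blue cap, 64 mm across, about 150 mm high, loose, to one side of the work; origin: centre of its underside.
- beaker: Glass beaker, 72 mm across, 90 mm high, loose, to one side of the work; origin: centre of its underside.
- jar: Amber glass jar with a white lid, 60 mm across, 55 mm high, loose, to one side of the work; origin: centre of its underside.
Mind the look-alikes: they are no part of the job. Leave any orange or pink look-alike of the logger alone.

How it is judged:
By the outcome, as a careful person would: the job done as asked, in the order asked, and still so for the second after the job is handed in, with the robot touching nothing.
It also fails if it takes over 46 s, if anything falls off the work surface, if the arm or the gripper's body presses on something with over 40 N, if the wrist force passes 120 N, or if a joint passes its speed limit or range.

### The arm

A 7-joint arm with a two-finger parallel gripper is mounted at the origin on the work surface. World frame = base frame: x ahead of the robot, y to its left, z up, the work surface at z = 0. Lengths are in m, angles in rad, forces in N, time in s.
With the tool pointing down it reaches from about 0.4 to 0.85 m from the base axis. Payload 10.4 kg.
Tool frame: the origin (TCP) lies midway between the tips of the shut fingers; the grasp point (between the pads) lies 19 mm behind it; z points along the fingers, x is the direction in which the jaws open and shut, and the axes are right-handed (so a half turn about z gives the same grasp; the last joint's range is limited). The gripper opens to 85 mm and grips with 20 to 120 N. Pads are 22 mm wide; open, the fingers measure 114 mm over their backs; the gripper's body (76 mm by 85 mm) begins 54 mm behind the grasp point. The pads swing forward as they close: fully open they stand 13 mm farther back than shut.
Start: joints at [-1.364, 0.332, -0.065, 1.46, 0.022, 1.35, -0.088], TCP at [0.142, 0.609, 0.231] pointing down, gripper open.
Joint ranges: [-2.6, 2.6], [-0.5, 2.12], [-1.47, 1.34], [0.16, 2.42], [-1.27, 4.41], [0.06, 2.06], [-2.6, 2.6]. Speed limits (rad/s): [2.22, 2.22, 2.79, 2.79, 3.14, 3.14, 3.14].

### API

Orientations are given as a unit quaternion [x, y, z, w].
In Python, from workcell import manip, cams gives the robot as it stands.
- The arm moves only by the tool move_arm, never from a script. Its argument "moves" is a list of rows, each a list of 7 numbers: the turn, a rotation vector about the tool's x, y, z in degrees, then the shift along the tool's x, y, z in m, then the finger opening in m, from 0 to 0.0854. A call has 1 to 10 rows; each row is the pose to reach, as a shift and turn from the pose commanded when the call began, along the tool's axes at that moment; what a row does not reach only later rows make up. A row lasts 1/10 s, in which the tool goes at most 50 mm and 8.59 degrees, less where a joint would pass 70% of its speed; a pose out of reach is approached as far as the arm can. A call with a gripper value outside its range is refused whole. The fingers move at their own pace and stop on an object; "grip_force" is the grip in N (left out, the last holds). Time passes only in rows, so rows that repeat a pose let the fingers close. It gives the time, the measured TCP pose, the force and the opening at its end, in the units of the state.
- manip.get_obs(): the state, without advancing time (a new reading comes with each control period).
- cams.camera(name): name is "scene" or "top" or "wrist"; returns the picture (400x640x3 uint8, red, green, blue); there is no depth.
- cams.camera_params(name): a dict with "fx", "fy", "cx", "cy" (pixels), "xyz" and "rotation" of the camera in the world. Camera axes: x right, y up, looking along -z (the intrinsics and any distortion apply to the point x, -y, -z); pixel columns grow to the right and rows downward; lengths in m; the calibration is good to about 2 mm. A picture is of the moment at which its call begins: read the wrist's pose just before it. camera_params takes no time and is no camera call; for the wrist camera it gives the pose at the moment of the call.
- manip.hand_in(): hands the job in, once; it reports no verdict.
The state is a dict: "clock": time; "joint_pos": joint angles; "joint_velocities": joint speeds; "tau": joint torques, N m; "position": TCP position; "ee_rot": TCP orientation; "ft_force": force on the tool from outside, world axes, zero at the start; "torque": the same for the moment, N m; "grip_width": opening from 0.0 (shut) to 1.0 (fully open).
Only numpy, scipy, OpenCV 4.12 (cv2) and the standard library are available. Lean on these libraries where they do the work, as an engineer would, in place of code of your own. Each camera call takes 0.05 s, during which the arm holds its last target. There are 200 camera calls.

## Working session

There is one attempt and no reset: what is moved stays moved. The work goes in short steps, Python scripts to look and compute and a tool call to move; the robot and the scene stay as the last step left them, time stands still between calls to the robot, and variables do not carry over. Pictures are saved under pics/ and viewed, about 8 in all and at most 12, crops included, and the job is handed in when it is done.

Besides the shell and the picture viewer there is one more tool, called as name([rows], argument=value, ...), one row to a line, values as JSON. move_arm: Moves the arm, as the interface text tells. Its arguments: {"type":"object","properties":{"moves":{"type":"array","items":{"type":"array","items":{"type":"number"}}},"grip_force":{"type":"number"}},"required":["moves"]}

```bash
mkdir -p pics
python3 - <<'E'
from workcell import manip, cams
import cv2
for n in ("top","scene"):
    cv2.imwrite(f"pics/{n}1.png",cams.camera(n)[:,:,::-1]); print(n,cams.camera_params(n))
o=manip.get_obs(); print({k:o[k] for k in("clock","position","ee_rot","ft_force","grip_width")})
E
```

```text
top {'fx': 373.5874960508429, 'fy': 373.5874960508429, 'cx': 319.8728447980127, 'cy': 197.30851068952816, 'xyz': array([ 0.38014279, -0.00771747,  1.08982657]), 'rotation': array([ 0.06466307, -0.05937168, -0.69495344,  0.71367598])}
scene {'fx': 363.2479634299005, 'fy': 363.2479634299005, 'cx': 312.66388146194373, 'cy': 195.1921269178492, 'xyz': array([1.10295003, 0.39957901, 0.80841754]), 'rotation': array([0.1623699 , 0.32142203, 0.84088888, 0.40401707])}
{'clock': 0.1, 'position': array([0.14228235, 0.60825739, 0.23057138]), 'ee_rot': array([ 7.83505601e-01,  6.21384393e-01, -4.89824438e-04,  4.10225122e-04]), 'ft_force': array([ 0.49718078,  0.22350087, -0.39869621]), 'grip_width': 1.0019261090121692}
```

View pics/top1.png

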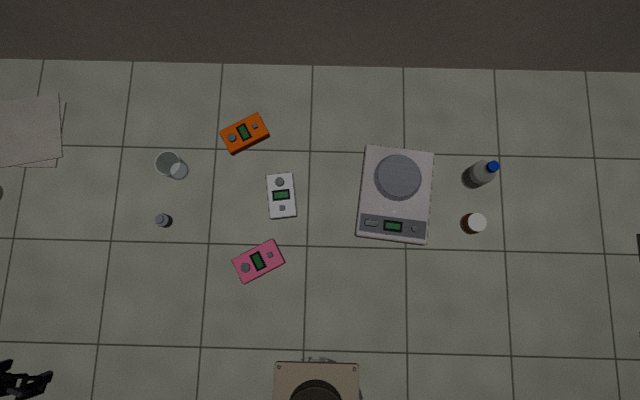

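View pics/scene1.png

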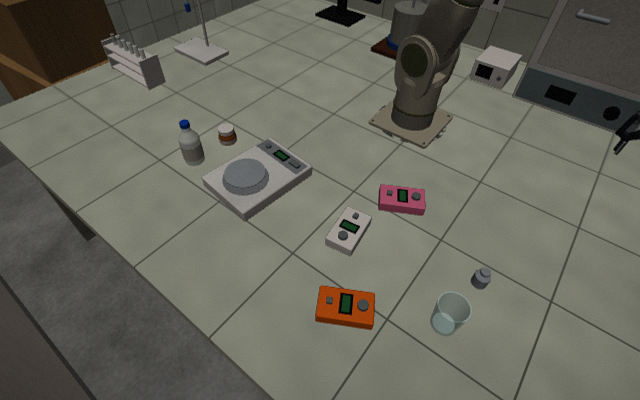

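The top view shows the white logger at (281,195), with its large key near (279,182). On the balance, the bar key is at (371,223) and the pan at (398,177). I'll zoom in to refine these.

Run:
```python
import cv2
a=cv2.imread("pics/top1.png")[135:255,255:445]; cv2.imwrite("pics/topc.png",cv2.convertScaleAbs(cv2.resize(a,None,fx=4,fy=4,interpolation=cv2.INTER_CUBIC),alpha=1.3))
a=cv2.imread("pics/scene1.png")[130:260,195:385]; cv2.imwrite("pics/scenec.png",cv2.convertScaleAbs(cv2.resize(a,None,fx=4,fy=4,interpolation=cv2.INTER_CUBIC),alpha=1.1))
```

```text
(no output)
```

View pics/topc.png

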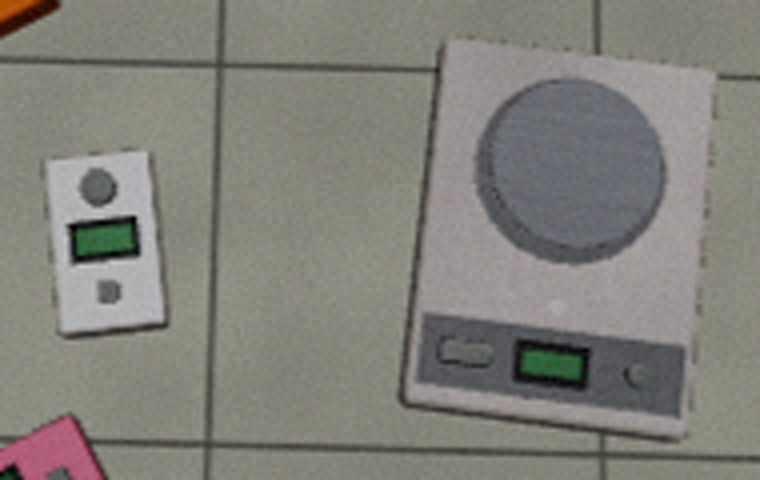

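View pics/scenec.png

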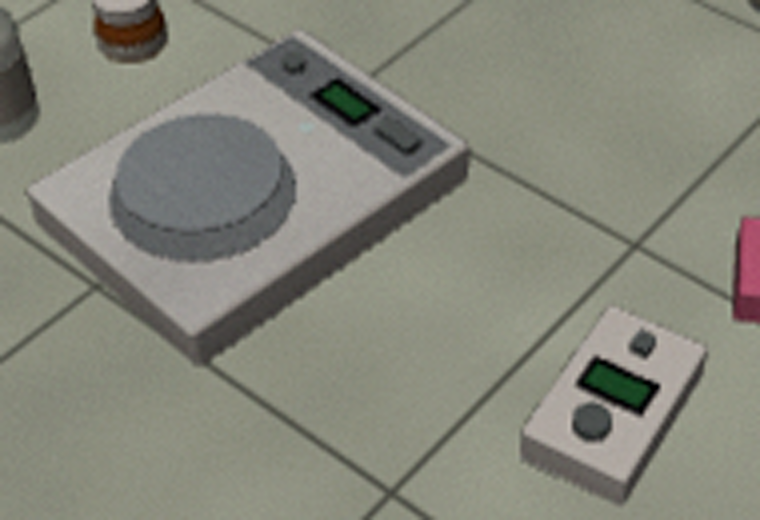

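Both crops show clear features. I'll fit the planar poses (x, y, yaw) of the balance and the logger to the points read in both views.

```bash
cat > fit.py <<'E'
from workcell import manip, cams
import numpy as np
from scipy.optimize import least_squares
from scipy.spatial.transform import Rotation as R
P={n:cams.camera_params(n) for n in("top","scene")}
off={"top":(255,135),"scene":(195,130)}
def proj(n,X):
    p=P[n]; c=R.from_quat(p["rotation"]).inv().apply(X-p["xyz"])
    return np.c_[p["cx"]-p["fx"]*c[:,0]/c[:,2], p["cy"]+p["fy"]*c[:,1]/c[:,2]]
B=[("top",(.135,.1,.05),(445,42)),("top",(.135,-.1,.05),(716,72)),("top",(-.135,-.1,.05),(685,436)),("top",(-.135,.1,.05),(407,400)),
("top",(.045,0,.075),(577,162)),("top",(-.095,.06,.06),(466,348)),("top",(-.095,-.06,.06),(640,374)),
("scene",(.135,.1,.05),(202,338)),("scene",(.135,-.1,.05),(28,193)),("scene",(-.135,-.1,.05),(300,32)),("scene",(-.135,.1,.05),(468,150)),
("scene",(.045,0,.075),(197,172)),("scene",(-.095,.06,.06),(399,134)),("scene",(-.095,-.06,.06),(293,62))]
L=[("top",(.065,.039,.034),(46,160)),("top",(.065,-.039,.034),(149,152)),("top",(-.065,-.039,.034),(165,323)),("top",(-.065,.039,.034),(60,333)),
("top",(.038,0,.044),(98,185)),("top",(-.038,0,.044),(109,291)),
("scene",(.065,.039,.034),(625,485)),("scene",(.065,-.039,.034),(522,433)),("scene",(-.065,-.039,.034),(612,308)),("scene",(-.065,.039,.034),(706,350)),
("scene",(.038,0,.044),(592,417)),("scene",(-.038,0,.044),(643,341))]
def T(q,X): 
    return R.from_euler("z",q[2]).apply(np.atleast_2d(X))+[q[0],q[1],0]
def fit(D,cs):
    D=[d for d in D if d[0] in cs]
    def f(q): return np.concatenate([(proj(n,T(q,x))-(np.array(off[n])+(np.array(u)+.5)/4-.5)).ravel() for n,x,u in D])
    s=least_squares(f,[.6,-.1,0]); return s.x, s.fun.reshape(-1,2)
for nm,D in(("bal",B),("log",L)):
    for cs in(("top",),("scene",),("top","scene")):
        q,r=fit(D,cs); print(nm,cs,q.round(4),"rms",np.sqrt((r**2).mean()).round(2))
    pts=dict(zero=(-.095,.06,.06),pan=(.045,0,.075),power=(-.095,-.06,.06)) if nm=="bal" else dict(rec=(.038,0,.044),menu=(-.038,0,.044))
    for k,x in pts.items(): print(k,T(q,x)[0].round(4))
o=manip.get_obs(); print(R.from_quat(o["ee_rot"]).as_matrix().round(3),o["position"],o["joint_pos"].round(3))
E
python3 fit.py
```

```text
bal ('top',) [ 0.5837 -0.2109 -0.1024] rms 0.99
bal ('scene',) [ 0.5862 -0.2056 -0.0912] rms 0.95
bal ('top', 'scene') [ 0.5842 -0.2091 -0.0974] rms 1.14
zero [ 0.4955 -0.1401  0.06  ]
pan [ 0.629  -0.2134  0.075 ]
power [ 0.4838 -0.2596  0.06  ]
log ('top',) [0.5718 0.1151 0.129 ] rms 0.51
log ('scene',) [0.5748 0.118  0.1344] rms 0.65
log ('top', 'scene') [0.573  0.1165 0.1324] rms 0.76
rec [0.6107 0.1215 0.044 ]
menu [0.5354 0.1114 0.044 ]
[[ 0.228  0.974 -0.   ]
 [ 0.974 -0.228 -0.001]
 [-0.001  0.    -1.   ]] [0.14228235 0.60825739 0.23057138] [-1.364  0.333 -0.065  1.461  0.022  1.35  -0.089]
```

move_arm([
  [0,0,0,-0.028,0.038,0,0],
  [0,0,0,-0.056,0.076,0,0],
  [0,0,0,-0.084,0.114,0,0],
  [0,0,0,-0.112,0.152,0,0],
  [0,0,0,-0.14,0.19,0,0],
  [0,0,0,-0.168,0.228,0,0],
  [0,0,0,-0.195,0.266,0,0],
  [0,0,0,-0.223,0.304,0,0],
  [0,0,0,-0.251,0.342,0,0],
  [0,0,0,-0.279,0.38,0,0],
], grip_force=40)

```text
clock: 1.1
position: [0.4496, 0.2486, 0.2312]
ee_rot: [0.783, 0.621, -0.0, -0.0]
ft_force: [0.8, 1.5, -0.3]
grip_width: 0.003
```

move_arm([
  [0,0,0,-0.037,0.013,0,0],
  [0,0,0,-0.074,0.026,0,0],
  [0,0,0,-0.111,0.04,0,0],
  [0,0,0,-0.148,0.053,0,0],
  [0,0,0,-0.185,0.066,0,0],
  [0,0,0,-0.222,0.08,0,0],
  [0,0,0,-0.26,0.093,0,0],
  [0,0,0,-0.297,0.107,0,0],
  [0,0,0,-0.334,0.12,0,0],
  [0,0,0,-0.37,0.133,0,0],
])

```text
clock: 2.1
position: [0.4938, -0.1418, 0.2312]
ee_rot: [0.784, 0.621, 0.0, -0.0]
ft_force: [0.9, 1.0, -0.6]
grip_width: 0.003
```

Run:
```python
from workcell import manip, cams
import cv2
p=cams.camera_params("wrist");a=cams.camera("wrist");print(p)
cv2.imwrite("pics/w1.png",a[:,:,::-1])
o=manip.get_obs(); print({k:o[k].round(4) if hasattr(o[k],'round') else o[k] for k in("clock","position","ee_rot","ft_force","grip_width","joint_pos")})
```

```text
{'fx': 316.9586528809296, 'fy': 316.9586528809296, 'cx': 320.4399429497279, 'cy': 197.81723237754366, 'xyz': array([ 0.41617445, -0.12377397,  0.37290781]), 'rotation': array([-0.12326343, -0.09816475,  0.61396487,  0.77344485])}
{'clock': 2.15, 'position': array([ 0.4933, -0.1485,  0.2315]), 'ee_rot': array([ 7.854e-01,  6.189e-01, -5.000e-04,  1.200e-03]), 'ft_force': array([-3.6655, -4.131 , -0.0724]), 'grip_width': -0.0040878336601917285, 'joint_pos': array([-0.4306,  0.0817,  0.6749,  1.7799, -0.0507,  1.2969,  1.5911])}
```

View pics/w1.png

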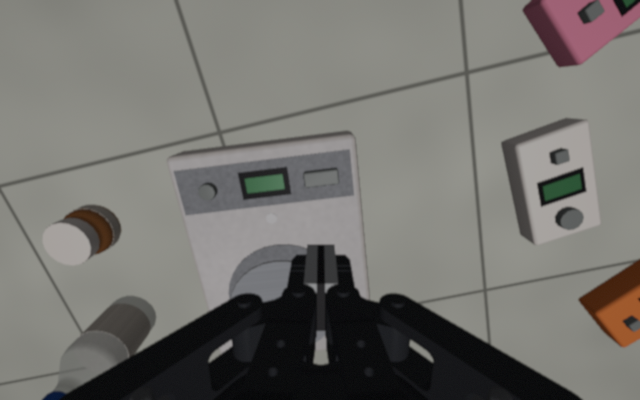

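The wrist view shows the bar key at (321,178), the power key at (207,191), the logger's large key at (569,218) and its menu key at (560,156). The arm was still settling, so I'll retake it at rest and zoom.

Run:
```python
from workcell import manip, cams
import cv2,numpy as np
for i in range(4): cams.camera("wrist")
p=cams.camera_params("wrist");a=cams.camera("wrist")
np.savez("w2.npz",**p)
cv2.imwrite("pics/w2.png",a[:,:,::-1]); b=cv2.resize(a[110:260,160:370,::-1],None,fx=3.5,fy=3.5,interpolation=cv2.INTER_CUBIC)
cv2.imwrite("pics/w2c.png",b)
o=manip.get_obs(); print(p["xyz"],{k:o[k].round(4) if hasattr(o[k],'round') else o[k] for k in("clock","position","ee_rot","ft_force")})
```

```text
[ 0.41641643 -0.12159149  0.3726885 ] {'clock': 2.4, 'position': array([ 0.494 , -0.1391,  0.231 ]), 'ee_rot': array([ 7.831e-01,  6.219e-01, -1.000e-04, -4.000e-04]), 'ft_force': array([-1.1646,  1.1937,  0.1966])}
```

View pics/w2.png

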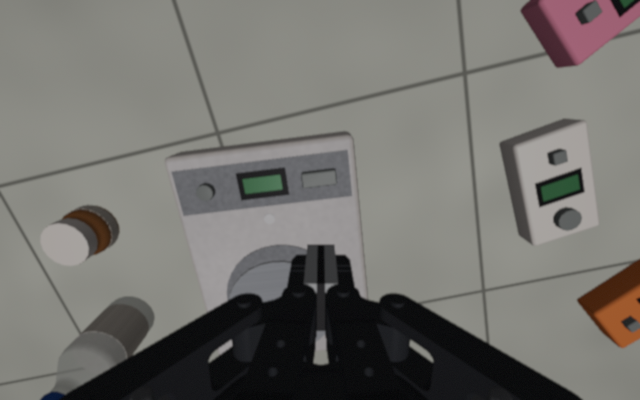

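The settled view has the bar key top at (319,177), the power key at (206,190), the record key at (568,217) and the menu key at (557,156). The deck corners are near (167,157) and (352,133). I'll add these to the fit.

```bash
sed '/^for nm/,$d' fit.py > fit2.py
cat >> fit2.py <<'E'
P["wrist"]=dict(np.load("w2.npz")); off["wrist"]=(0,0)
w=lambda x,u,v:("wrist",x,((u+.5)*4-.5,(v+.5)*4-.5))
B+=[w((-.095,.06,.06),319,177),w((-.095,-.06,.06),205.5,190),w((-.135,-.1,.05),167.5,158),w((-.135,.1,.05),352,135),w((-.095,0,.05),262,183.5)]
L+=[w((.038,0,.044),568,217),w((-.038,0,.044),557,155.5),w((-.065,.039,.034),586,121),w((.065,.039,.034),599,225),w((.065,-.039,.034),531,244),w((0,0,.034),560,188)]
for nm,D,pts in(("bal",B,dict(zero=(-.095,.06,.06),pan=(.045,0,.075))),("log",L,dict(rec=(.038,0,.044)))):
    for cs in(("top",),("scene",),("wrist",),("top","scene","wrist")):
        q,r=fit(D,cs); print(nm,cs,q.round(4),"rms",np.sqrt((r**2).mean()).round(2),[(k,T(q,x)[0].round(4)) for k,x in pts.items()])
E
python3 fit2.py; python3 -c "
from workcell import manip;o=manip.get_obs();print(o['position'],o['ee_rot'])"
```

```text
bal ('top',) [ 0.5837 -0.2109 -0.1024] rms 0.99 [('zero', array([ 0.4954, -0.1415,  0.06  ])), ('pan', array([ 0.6285, -0.2155,  0.075 ]))]
bal ('scene',) [ 0.5862 -0.2056 -0.0912] rms 0.95 [('zero', array([ 0.497 , -0.1372,  0.06  ])), ('pan', array([ 0.631 , -0.2097,  0.075 ]))]
bal ('wrist',) [ 0.5841 -0.2098 -0.1078] rms 2.63 [('zero', array([ 0.4961, -0.14  ,  0.06  ])), ('pan', array([ 0.6288, -0.2147,  0.075 ]))]
bal ('top', 'scene', 'wrist') [ 0.5842 -0.2092 -0.1023] rms 1.68 [('zero', array([ 0.4958, -0.1399,  0.06  ])), ('pan', array([ 0.6289, -0.2138,  0.075 ]))]
log ('top',) [0.5718 0.1151 0.129 ] rms 0.51 [('rec', array([0.6094, 0.12  , 0.044 ]))]
log ('scene',) [0.5748 0.118  0.1344] rms 0.65 [('rec', array([0.6125, 0.1231, 0.044 ]))]
log ('wrist',) [0.5708 0.1126 0.1369] rms 1.93 [('rec', array([0.6084, 0.1178, 0.044 ]))]
log ('top', 'scene', 'wrist') [0.5714 0.1135 0.1354] rms 1.48 [('rec', array([0.609 , 0.1186, 0.044 ]))]
[ 0.49401386 -0.13905112  0.23098693] [ 7.83088206e-01  6.21910537e-01 -5.93652437e-05 -3.78036177e-04]
```

move_arm([
  [0,0,0,0,0.002,0.03,0],
  [0,0,0,0,0.002,0.065,0],
  [0,0,0,0,0.002,0.1,0],
  [0,0,0,0,0.002,0.13,0],
  [0,0,0,0,0.002,0.15,0],
  [0,0,0,0,0.002,0.16,0],
  [0,0,0,0,0.002,0.164,0],
  [0,0,0,0,0.002,0.164,0],
  [0,0,0,0,0.002,0.164,0],
])

```text
clock: 3.3
position: [0.4967, -0.1405, 0.0683]
ee_rot: [0.783, 0.621, 0.001, 0.0]
ft_force: [0.7, -0.4, 0.3]
grip_width: 0.002
```

move_arm([
  [0,0,0,0,0,0.002,0],
  [0,0,0,0,0,0.004,0],
  [0,0,0,0,0,0.006,0],
  [0,0,0,0,0,0.008,0],
  [0,0,0,0,0,0.01,0],
  [0,0,0,0,0,0.011,0],
  [0,0,0,0,0,0.011,0],
  [0,0,0,0,0,0.011,0],
])

```text
clock: 4.1
position: [0.4961, -0.1407, 0.0564]
ee_rot: [0.784, 0.621, 0.0, -0.0]
ft_force: [-2.0, 1.1, 4.5]
grip_width: 0.006
```

move_arm([
  [0,0,0,0,0,0.001,0],
  [0,0,0,0,0,0.0015,0],
  [0,0,0,0,0,0.0015,0],
  [0,0,0,0,0,0.0015,0],
])

```text
clock: 4.5
position: [0.4961, -0.1406, 0.0551]
ee_rot: [0.784, 0.621, 0.0, -0.0]
ft_force: [-2.7, 1.3, 6.3]
grip_width: -0.001
```

move_arm([
  [0,0,0,0,0,-0.003,0],
  [0,0,0,0,0,-0.008,0],
  [0,0,0,0,0,-0.02,0],
  [0,0,0,0,0,-0.04,0],
  [0,0,0,-0.006,0.02,-0.055,0],
  [0,0,0,-0.017,0.06,-0.055,0],
  [0,0,0,-0.03,0.105,-0.055,0],
  [0,0,0,-0.038,0.135,-0.055,0],
  [0,0,0,-0.041,0.146,-0.05,0],
  [0,0,0,-0.041,0.146,-0.04,0],
])

```text
clock: 5.5
position: [0.6296, -0.2148, 0.095]
ee_rot: [0.784, 0.621, -0.0, 0.001]
ft_force: [-1.6, 0.1, -0.0]
grip_width: -0.002
```

move_arm([
  [0,0,0,0,0,0.006,0],
  [0,0,0,0,0,0.01,0],
  [0,0,0,0,0,0.01,0],
  [0,0,0,0,0,0.01,0],
])

```text
clock: 5.9
position: [0.6286, -0.2134, 0.0852]
ee_rot: [0.783, 0.621, 0.0, -0.0]
ft_force: [0.5, 0.0, 0.2]
grip_width: 0.001
```

move_arm([
  [0,0,0,0,0,0.003,0],
  [0,0,0,0,0,0.006,0],
  [0,0,0,0,0,0.008,0],
  [0,0,0,0,0,0.01,0],
  [0,0,0,0,0,0.012,0],
  [0,0,0,0,0,0.014,0],
  [0,0,0,0,0,0.016,0],
  [0,0,0,0,0,0.016,0],
  [0,0,0,0,0,0.016,0],
])

```text
clock: 6.8
position: [0.6288, -0.2138, 0.0691]
ee_rot: [0.784, 0.621, 0.0, -0.0]
ft_force: [-4.1, 1.3, 7.1]
grip_width: 0.002
```

move_arm([
  [0,0,0,0,0,-0.003,0],
  [0,0,0,0,0,-0.008,0],
  [0,0,0,0,0,-0.02,0],
  [0,0,0,0,0,-0.045,0],
  [0,0,0,0.01,-0.003,-0.06,0],
  [0,0,0,0.045,-0.013,-0.06,0],
  [0,0,0,0.09,-0.027,-0.06,0],
  [0,0,0,0.135,-0.04,-0.06,0],
  [0,0,0,0.18,-0.053,-0.06,0],
  [0,0,0,0.22,-0.065,-0.06,0],
])

```text
clock: 7.8
position: [0.6153, 0.0188, 0.1294]
ee_rot: [0.783, 0.622, 0.001, -0.0]
ft_force: [1.1, -0.2, 0.1]
grip_width: -0.005
```

move_arm([
  [0,0,0,0.04,-0.012,0,0],
  [0,0,0,0.07,-0.021,0,0],
  [0,0,0,0.09,-0.027,0,0],
  [0,0,0,0.1,-0.03,0,0],
  [0,0,0,0.1,-0.03,0,0],
  [0,0,0,0.1,-0.03,0,0],
  [0,0,0,0.1,-0.03,0,0],
])

```text
clock: 8.5
position: [0.6094, 0.1174, 0.129]
ee_rot: [0.784, 0.62, -0.0, 0.0]
ft_force: [0.1, -0.2, -0.8]
grip_width: -0.001
```

Run:
```python
from workcell import manip, cams
import cv2,numpy as np
a=cams.camera("wrist"); b=cams.camera("top")
cv2.imwrite("pics/w3.png",np.hstack([a[:,120:520],cv2.resize(b[130:255,250:350],(320,400))])[:,:,::-1])
o=manip.get_obs(); print(o["clock"],o["position"],o["ft_force"],cams.camera_params("wrist"))
```

```text
8.6 [0.60940901 0.11788323 0.12893756] [-0.40991121 -1.00257753  0.2750693 ] {'fx': 316.9586528809296, 'fy': 316.9586528809296, 'cx': 320.4399429497279, 'cy': 197.81723237754366, 'xyz': array([0.5318203 , 0.13617952, 0.2705777 ]), 'rotation': array([-0.12361237, -0.09792561,  0.61318599,  0.77403714])}
```

View pics/w3.png

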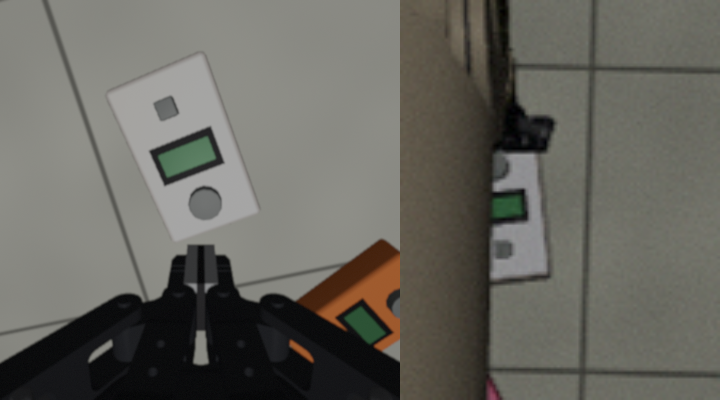

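The wrist camera has the record key top at pixel (325,202), counting the crop offset of 120. The logger is undisturbed. I'll intersect that pixel ray with z = 0.044.

Run:
```python
from workcell import cams
from scipy.spatial.transform import Rotation as R
import numpy as np
p=cams.camera_params("wrist")
for u,v,z in((325,202,.044),(286,107,.044),(307,156,.034)):
    d=R.from_quat(p["rotation"]).apply([(u-p["cx"])/p["fx"],-(v-p["cy"])/p["fy"],-1]); print((p["xyz"]+d*(z-p["xyz"][2])/d[2]).round(4))
```

```text
[0.6081 0.1218 0.044 ]
[0.5347 0.1112 0.044 ]
[0.5727 0.1162 0.034 ]
```

move_arm([
  [0,0,0,0.0025,0,0.02,0],
  [0,0,0,0.0025,0,0.045,0],
  [0,0,0,0.0025,0,0.065,0],
  [0,0,0,0.0025,0,0.075,0],
  [0,0,0,0.0025,0,0.077,0],
  [0,0,0,0.0025,0,0.077,0],
])

```text
clock: 9.2
position: [0.6101, 0.1215, 0.0523]
ee_rot: [0.784, 0.621, 0.0, 0.0]
ft_force: [-0.4, 0.8, 0.6]
grip_width: 0.001
```

move_arm([
  [0,0,0,0,0,0.002,0],
  [0,0,0,0,0,0.004,0],
  [0,0,0,0,0,0.006,0],
  [0,0,0,0,0,0.008,0],
  [0,0,0,0,0,0.01,0],
  [0,0,0,0,0,0.0115,0],
  [0,0,0,0,0,0.0115,0],
  [0,0,0,0,0,0.0115,0],
])

```text
clock: 10.0
position: [0.6099, 0.122, 0.0406]
ee_rot: [0.783, 0.621, 0.0, -0.0]
ft_force: [-2.0, 1.1, 3.9]
grip_width: -0.001
```

move_arm([
  [0,0,0,0,0,0.001,0],
  [0,0,0,0,0,0.0017,0],
  [0,0,0,0,0,0.0017,0],
  [0,0,0,0,0,0.0017,0],
])

```text
clock: 10.4
position: [0.6099, 0.1219, 0.039]
ee_rot: [0.784, 0.621, 0.0, -0.0]
ft_force: [-2.8, -0.3, 7.3]
grip_width: 0.0
```

The reading is 7.3 N at about 5 mm, so the key is well down. Now I'll retreat straight up.

move_arm([
  [0,0,0,0,0,-0.003,0],
  [0,0,0,0,0,-0.008,0],
  [0,0,0,0,0,-0.02,0],
  [0,0,0,0,0,-0.05,0],
  [0,0,0,0,0,-0.09,0],
  [0,0,0,0,0,-0.13,0],
  [0,0,0,0,0,-0.15,0],
  [0,0,0,0,0,-0.15,0],
  [0,0,0,0,0,-0.15,0],
])

```text
clock: 11.3
position: [0.6097, 0.1218, 0.1889]
ee_rot: [0.784, 0.621, 0.0, -0.0]
ft_force: [-1.0, -0.5, -1.1]
grip_width: -0.002
```

Run:
```python
from workcell import manip, cams
import cv2,numpy as np
a=cams.camera("scene")[100:350,150:510]; c=cv2.imread("pics/scene1.png")[100:350,150:510,::-1]
cv2.imwrite("pics/end.png",np.hstack([c,a])[:,:,::-1])
o=manip.get_obs(); print(o["clock"],o["position"],o["ft_force"])
```

```text
11.35 [0.6092495  0.12178614 0.18800359] [-0.00824493 -0.12498943 -0.33467765]
```

View pics/end.png

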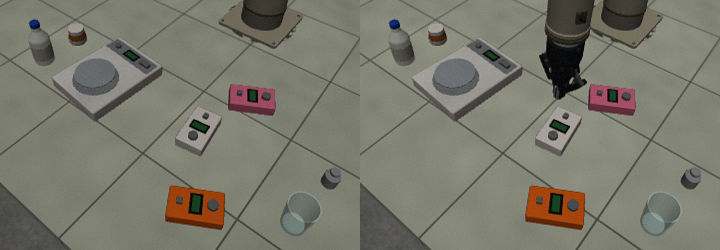

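The before and after views match. The logger (at about (558,130) on the right, (198,130) on the left) and everything else are in place, the keys are up, and the gripper is clear.

```bash
python3 -c "
from workcell import manip;print(manip.hand_in())"
```

```text
the job is handed in; nothing more can be done
None
```

I pressed the balance's bar key, then its pan, then the logger's large round key with the shut fingertips, and fully released each before moving on. The job was handed in at about 11.4 s.

| Pressed | Depth (from the tip height) | Upward force read while held |
|---|---|---|
| Bar key | about 5 mm | 6.3 N |
| Pan | about 6 mm | 7.1 N |
| Logger's large round key | about 5 mm | 7.3 N |

- **Registering:** The forces match the stated springs, so all three should have registered past 3 mm. I had no direct reading of the key positions.
- **Side force:** Sideways forces of about 2–4 N showed during the presses.
- **Final check:** The last scene picture matches the first. The logger and the other objects are where they were, the gripper hangs clear, and the force reads about zero.
- **Disagreements:** The camera fits differed by up to about 6 mm on the pan and the logger's key. For the logger's key I took a closer wrist view before pressing, and it agreed with my aim to about 3 mm.

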